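# Unlock the medicine box and hold the key turned

### The job

Unlock the white medicine lock box and hold the lock open for me so that I can lift the lid: press the red child-safety knob down and turn it clockwise so that its steel cover swings clear of the keyhole, then take the green-headed key from the wooden stand, push it fully home in the brass cylinder (the pins are sticky, so wiggle it from side to side) and turn it a quarter turn clockwise. The cylinder springs back, so finish while still gripping the key and holding it turned; leave the blue key in the stand and the other things where they are.

Things in the scene. Friction and masses are not known exactly. Their poses are not given: they have to be found in the camera images.
- lockbox: white steel lock box, 170 (x) x 210 (y) x 75 mm high, fixed to the worktop; origin at the centre of its underside, z up, x from its hasp front towards its hinges; the upper face of the lid is at z = 75 mm. The keyhole is at (10, -40) mm and the knob axis at (10, 35) mm in its frame
- keyhole (a point): centre of the mouth of the brass cylinder, on its flat face (z = 76 mm in the box frame); axes are the box's and do not turn. At rest the keyway is a slot 20 mm long along the box's x, 7.4 mm wide, 26 mm deep, open below; its long edges slope in as a funnel (11 mm wide at the face). A key fits either way round. Two pins inside catch its tip: rock it about 4 mm to and fro along x
- cylinder (a joint): turn of the lock cylinder about the vertical through the keyhole, rad: 0 at rest, grows clockwise seen from above, stop at 1.65; a spring of 0.06 N m/rad (about 0.1 N m at a quarter turn) turns it back when let go. The key has about 0.17 rad of play in the keyway before the cylinder follows
- knob_grip (a point): point on the axis of the red child-safety knob, in the middle of its finger bar, 38 mm above the lid; turns and sinks with the knob. The bar is 12 mm thick, 42 mm long and 26 mm high (13 mm above and below this point), long along this point's y axis (the box's y axis when the cover is closed); under the bar a red disc 44 mm across
- knob (a joint): how far the knob is pressed down, m: 0 up, 0.008 fully down; a spring pushes it up with 2 N at the top and 7 N at the bottom. While up a dog blocks the turn from either end (only over 1 N m forces it); it turns freely only when pressed down more than about 0.0065, and at the end of the turn it pops up again by itself
- cover (a joint): turn of the knob and of the flat steel keyhole cover fixed to its hub, rad: 0 = cover over the keyhole, grows clockwise seen from above, stop at 1.2 = cover swung fully clear towards the box's front. The cover is 3 mm thick, its top 8 mm above the lid, and reaches 93 mm from the knob's axis
- key_green: the right key: green head with a white eye, 30 g, upright in the stand, shoulder on its top. Origin in the middle of the underside of the head (shoulder). Head 34 (its x) x 10 (its y) mm, z = 0 to 42 mm; straight blade 12 (x) x 5 (y) mm down to z = -21 mm, the last 3 mm 11 x 3.6 mm. Fully home, the shoulder lies on the cylinder's face and the origin at the keyhole
- key_blue: the spare key with a blue head, otherwise the same; stays in the stand. The two keys stand in either place
- key_stand: fixed wooden block 50 (x) x 135 (y) x 30 mm high, origin at the centre of its underside, with two slots 14 x 7 mm, long along its y, at y = +37.5 and -37.5 mm, 30 mm deep
- mug: white mug 82 x 114 x 91 mm, origin at the middle of its underside; bystander, loose
- garlic: garlic bulb 56 mm, origin at its underside; bystander, loose
- small_tin: small food tin 58 mm across, 72 mm high, origin at its underside; bystander, loose
- pin_a (a joint): sprung sticky pin in the keyway, m: 0 = standing out, 0.0065 = pushed back into the wall (1 to 4 N). Comes from the slot's +x end (cylinder at rest), its flat top 6 mm below the face; leaves 13.5 mm of the slot's length free, so a 12 mm blade passes moved 3 to 4 mm to -x, not centred. Only the blade's flank pushes it back, not a push straight down
- pin_b (a joint): the second pin, the same but from the slot's -x end, its flat top 14 mm below the face; the blade passes it moved 3 to 4 mm to +x, its flank pushing the first pin back

How it is judged:
By the outcome, as a careful person would: the job done as asked, in the order asked, and still so for the second after the job is handed in, while the arm keeps its last pose, push and grip.
It also fails if it takes over 64 s, if anything falls off the work surface, if the arm or the gripper's body presses on something with over 40 N, if the wrist force passes 120 N, or if a joint passes its speed limit or range.

### The arm

A 6-joint arm with a two-finger parallel gripper is mounted at the origin on a cart in front of the work surface, level with it; the furniture and walls round the work are solid. World frame = base frame: x ahead of the robot, y to its left, z up, the work surface at z = 0. Lengths are in m, angles in degrees, forces in N, time in s.
With the tool pointing down it reaches from about 0.3 to 0.85 m from the base axis. Payload 5.4 kg.
Tool frame: the origin (TCP) lies on the centre line of the jaws, within the pads' length; the fingertips stand ctrl.tip_reach ahead of it and the grasp point (between the pads) lies 6 mm ahead of it (ctrl.tip_reach is the distance from the TCP to the fingertips, in m); z points along the fingers, y is the line along which they close (so a half turn about z gives the same grasp; the last joint's range is limited). The gripper opens to 85 mm and grips with 20 to 120 N. Pads are 22 mm wide; open, the fingers measure 114 mm over their backs; the gripper's body (76 mm by 85 mm) begins 54 mm behind the grasp point. The pads swing forward as they close: fully open they stand 13 mm farther back than shut.
Start: joints at [62.905, 9.076, 91.501, -0, 79.423, -12.038], TCP at [0.149, 0.555, 0.232] pointing down, gripper open.
Joint ranges: [-166.64, 166.64], [-54.1, 131.32], [10.49, 154.53], [-73.88, 253.88], [9.74, 151.15], [-171.62, 171.62]. Speed limits (degrees/s): [147.25, 147.25, 180, 180, 180, 180].

### API

Orientations are given as [roll, pitch, yaw] about the fixed x, y, z axes, in that order (R = Rz(yaw) Ry(pitch) Rx(roll)).
In Python, from workcell import ctrl gives the robot as it stands. The module is installed in compiled form; this text tells all that it offers.
- The arm moves only by the tool move_arm, never from a script. Its argument "series" is a list of rows, each a list of 5 numbers: the opening, from 0 (shut) to 1 (fully open), then the shift along the tool's x, y, z in m, then the turn about the tool's z in degrees. In form: [[jaw, dx, dy, dz, twist], ...]. A call has exactly 10 rows; each row shifts and turns the commanded pose from where the row before left it, along the tool's axes as they then stand; what a row does not reach is not made up. A row lasts 1/12 s, in which the tool goes at most 41.7 mm and 7.16 degrees, less where a joint would pass 70% of its speed; a pose out of reach is approached as far as the arm can. A call is refused whole if a number of a shift passes 0.0417 or a number of a turn 7.16, either way. A call with a gripper value outside its range is refused whole. The fingers move at their own pace and stop on an object; "newtons" is the grip in N (left out, the last holds). Time passes only in rows, so rows that do not move let the fingers close, or fill a call up. It gives the time, the measured TCP pose, the force, the opening and the grip force at its end, in the units of the state.
- ctrl.get_state(): the state, without advancing time (a new reading comes with each control period).
- ctrl.camera(name): name is "side" or "top" or "wrist"; returns a dict with "image" (384x512x3 uint8, blue, green, red), "intrinsics" (3x3 intrinsics, pixels), "rvec" (rotation vector, rad) and "tvec" (3), from world to camera coordinates, as OpenCV has them; the wrist camera has in their place "T_tool_cam" (4x4, takes a point from camera to tool coordinates, whose origin is the TCP and whose axes are the flange's). Camera axes: x right, y down, z forward; pixel columns grow to the right and rows downward; lengths in m; the calibration is good to about 2 mm. A picture is of the moment at which its call begins: read the wrist's pose just before it. There is no depth.
- ctrl.sign_off(): hands the job in; it is judged then, once.
The state is a dict: "time_s": time; "q": joint angles; "qd": joint speeds; "joint_torque": joint torques, N m; "tool_pos": TCP position; "ee_rot": TCP orientation; "ft_force": force on the tool from outside, world axes, zero at the start; "wrist_torque": the same for the moment, N m; "gripper_width": finger opening in m; "grasp_force": force on a finger pad.
Only numpy, scipy, OpenCV 4.12 (cv2) and the standard library are available. Lean on these libraries where they do the work, as an engineer would, in place of code of your own. Each camera call takes 0.05 s, during which the arm holds its last target. There are 200 camera calls.

## Working session

There is one attempt and no reset: what is moved stays moved. The work goes in short steps, Python scripts to look and compute and a tool call to move; the robot and the scene stay as the last step left them, time stands still between calls to the robot, and variables do not carry over. Pictures are saved under pics/ and viewed, at most 12 in all, crops included, and the job is handed in when it is done.

Besides the shell and the picture viewer there is one more tool, called after "Emit:" as name(argument=value, ...) on one line, values as JSON. move_arm: Moves the arm, as the interface text tells. Its arguments: {"type":"object","properties":{"series":{"type":"array","items":{"type":"array","items":{"type":"number"}}},"newtons":{"type":"number"}},"required":["series"]}

```bash
mkdir -p pics; ls; cat > h.py <<'E'
import numpy as np,cv2
from scipy.spatial.transform import Rotation as R
from workcell import ctrl
def cam(n):
    c=ctrl.camera(n); return c
def ray(c,u,v):
    Rm=cv2.Rodrigues(np.array(c['rvec'],float))[0]; t=np.array(c['tvec'],float).ravel()
    d=Rm.T@np.linalg.inv(c['intrinsics'])@np.array([u,v,1.]); o=-Rm.T@t
    return o,d
def onz(c,u,v,z):
    o,d=ray(c,u,v); return o+d*(z-o[2])/d[2]
def proj(c,P):
    return cv2.projectPoints(np.array(P,float).reshape(-1,1,3),np.array(c['rvec'],float),np.array(c['tvec'],float),np.array(c['intrinsics'],float),None)[0].reshape(-1,2)
E
python3 - <<'E'
from h import *
import pickle
s=ctrl.get_state();print({k:np.round(v,3) for k,v in s.items()},ctrl.tip_reach)
d={}
for n in('top','side'):
    d[n]=cam(n); cv2.imwrite(f'pics/{n}0.png',cv2.resize(d[n]['image'],(800,600),interpolation=cv2.INTER_CUBIC))
    print(n,ray(d[n],256,192))
pickle.dump(d,open('c0.pkl','wb'))
E
```

```text
pics
{'time_s': np.float64(0.0), 'q': array([ 62.903,   9.114,  91.573,   0.   ,  79.424, -12.04 ]), 'qd': array([-0.014,  0.042,  0.005,  0.084, -0.018,  0.003]), 'joint_torque': array([-1.0000e-03, -3.9599e+01, -3.3143e+01, -0.0000e+00,  8.0000e-03,
       -0.0000e+00]), 'tool_pos': array([0.149, 0.555, 0.231]), 'ee_rot': array([-1.79892e+02, -2.30000e-02,  1.64944e+02]), 'ft_force': array([ 0.029, -0.292,  0.853]), 'wrist_torque': array([-0.068, -0.023,  0.021]), 'grasp_force': np.float64(0.0), 'gripper_width': np.float64(0.086)} 0.025
top (array([0.40663232, 0.19823486, 1.12802189]), array([ 0.11194312, -0.02471336, -0.99346654]))
side (array([0.08260685, 1.23461548, 0.56176904]), array([ 0.34467549, -0.85083525, -0.39677649]))
```

View pics/top0.png

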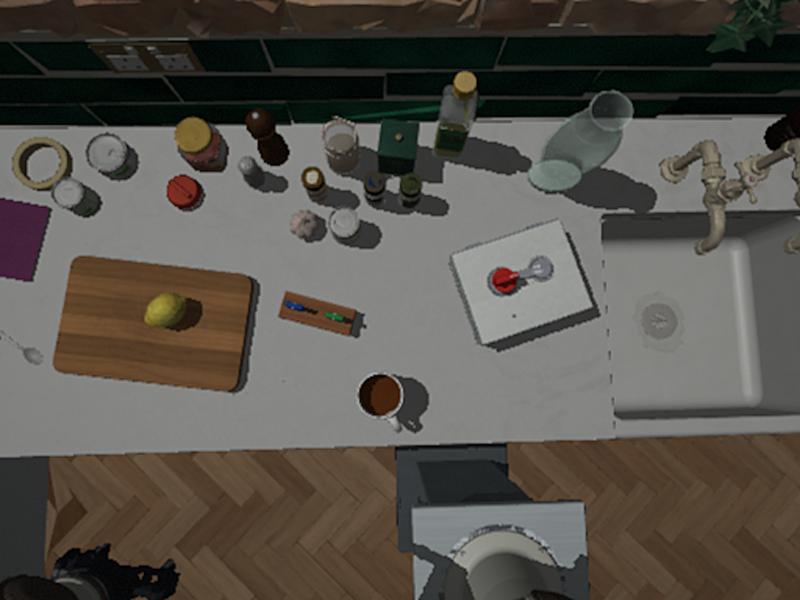

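View pics/side0.png

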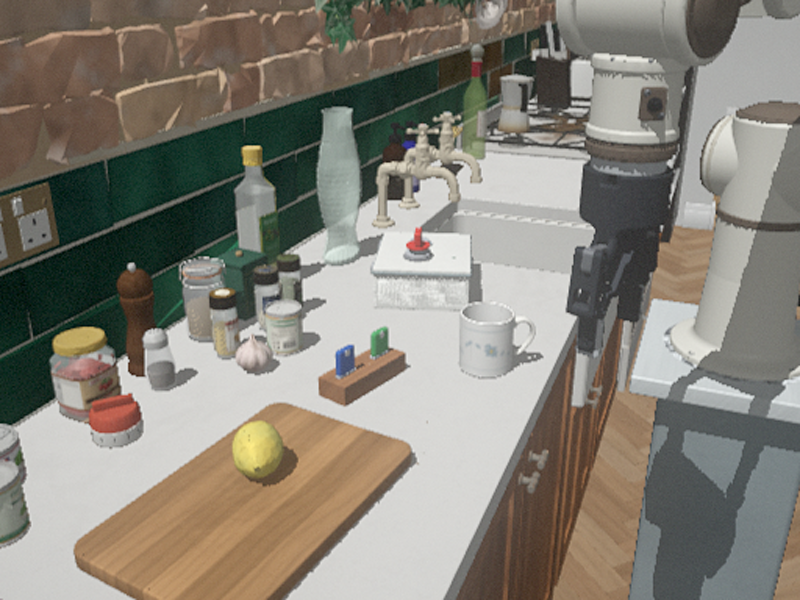

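The top view shows the stand near (318,313), with the blue key at (298,307) and the green key at (337,317). The knob is at (504,280), with the cover pointing right to (540,268), and the lid spans roughly (452–598, 221–345). I'll enlarge both for accuracy.

```bash
python3 - <<'E'
from h import *
import pickle
d=pickle.load(open('c0.pkl','rb'));im=d['top']['image']
a=cv2.resize(im[135:230,282:388],None,fx=6,fy=6,interpolation=cv2.INTER_CUBIC)[:,:]
b=cv2.resize(im[180:222,172:238],None,fx=6,fy=6,interpolation=cv2.INTER_CUBIC)
print(a.shape,b.shape)
# box crop scale 5 at left, stand scale 4 at right
a=cv2.resize(im[135:230,282:388],None,fx=5,fy=5,interpolation=cv2.INTER_CUBIC)
b=cv2.resize(im[180:222,172:238],None,fx=4,fy=4,interpolation=cv2.INTER_CUBIC)
o=np.zeros((475,800,3),np.uint8);o[:,:530]=a;o[:168,534:534+264]=b
cv2.imwrite('pics/crop1.png',o)
E
```

```text
(570, 636, 3) (252, 396, 3)
```

View pics/crop1.png

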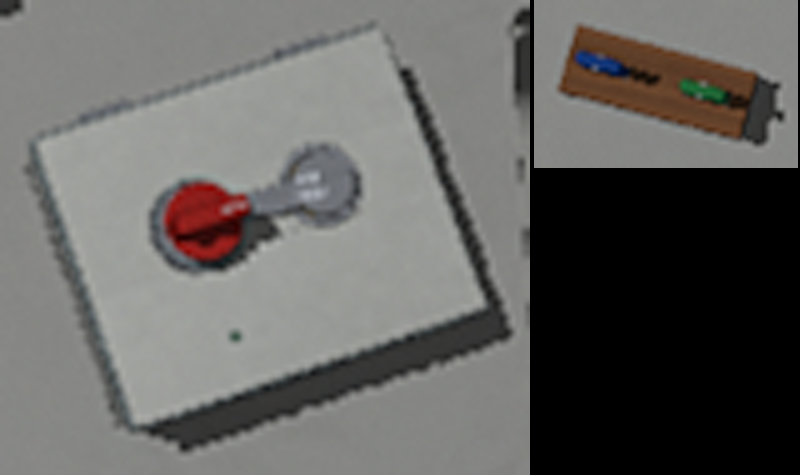

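```bash
python3 - <<'E'
from h import *
import pickle
c=pickle.load(open('c0.pkl','rb'))['top']
def fit(model,P):
    m=np.array(model)-np.mean(model,0);q=P-P.mean(0)
    U,S,V=np.linalg.svd(m.T@q);Rm=(U@V).T; t=P.mean(0)-Rm@np.mean(model,0)
    print('t',t,'yaw',np.degrees(np.arctan2(Rm[1,0],Rm[0,0])),'res',np.abs((Rm@np.array(model).T).T+t-P).max(),np.linalg.det(Rm)); return Rm,t
A=lambda u,v:(282+(u+.5)/5-.5,135+(v+.5)/5-.5)
B=lambda u,v:(172+(u-534+.5)/4-.5,180+(v+.5)/4-.5)
P=np.array([onz(c,*A(*p),.075)[:2] for p in[(36,140),(375,25),(488,307),(130,428)]])
Rm,t=fit([(85,105),(85,-105),(-85,-105),(-85,105)]*np.array(.001),P)
print('knob',Rm@[.01,.035]+t,onz(c,*A(207,222),.115),'hole',Rm@[.01,-.04]+t,onz(c,*A(322,184),.083))
Q=np.array([onz(c,*B(*p),.03)[:2] for p in[(580,27),(760,72),(740,138),(560,92)]])
Rs,ts=fit([(.025,.0675),(.025,-.0675),(-.025,-.0675),(-.025,.0675)],Q)
print('slots',Rs@[0,.0375]+ts,Rs@[0,-.0375]+ts,'green',onz(c,*B(704,91),.072),'blue',onz(c,*B(600,64),.072))
E
```

```text
t [ 0.55608585 -0.04606318] yaw 17.222260527391242 res 0.0020863811227384566 0.9999999999999994
knob [ 0.55527472 -0.00967167] [ 0.55181339 -0.00915356  0.115     ] hole [ 0.57748066 -0.08130892] [ 0.5764068  -0.08147437  0.083     ]
t [0.51029441 0.32432271] yaw -15.852851755295283 res 0.0010769450301925665 1.0000000000000004
slots [0.5205382  0.36039646] [0.50005062 0.28824897] green [0.49941063 0.28909316 0.072     ] blue [0.52001038 0.36093489 0.072     ]
```

Box pose: (0.556, -0.046), yaw 17.2°. Knob at about (0.554, -0.0095). Green key at (0.500, 0.288). Next I'll move above the knob and then twist to yaw 107.2.

Emit:
move_arm(series=[[0.5,-0.03,-0.0245,0,0],[0.5,-0.03,-0.0245,0,0],[0.5,-0.03,-0.0245,0,0],[0.5,-0.03,-0.0245,0,0],[0.5,-0.03,-0.0245,0,0],[0.5,-0.03,-0.0245,0,0],[0.5,-0.03,-0.0245,0,0],[0.5,-0.03,-0.0245,0,0],[0.5,-0.03,-0.0245,0,0],[0.5,-0.03,-0.0245,0,0]], newtons=60)

```text
time_s: 0.93
tool_pos: [0.3759, 0.239, 0.2316]
ee_rot: [-180.0, -0.0, 164.9]
ft_force: [1.0, -0.7, -0.9]
gripper_width: 0.0427
grasp_force: 0.0
```

Emit:
move_arm(series=[[0.5,-0.03,-0.0245,0,0],[0.5,-0.03,-0.0245,0,0],[0.5,-0.03,-0.0245,0,0],[0.5,-0.03,-0.0245,0,0],[0.5,-0.03,-0.0245,0,0],[0.5,-0.03,-0.0245,0,0],[0.5,-0.03,-0.0245,0,0],[0.5,-0.03,-0.0245,0,0],[0.5,0,0,0,6.4],[0.5,0,0,0,6.4]])

```text
time_s: 1.77
tool_pos: [0.5568, -0.013, 0.2309]
ee_rot: [-180.0, -0.1, 151.7]
ft_force: [-0.1, 0.5, -0.6]
gripper_width: 0.0431
grasp_force: 0.0
```

Emit:
move_arm(series=[[0.5,0,0,0,6.4],[0.5,0,0,0,6.4],[0.5,0,0,0,6.4],[0.5,0,0,0,6.4],[0.5,0,0,0,6.4],[0.5,0,0,0,6.4],[0.5,0,0,0,6.4],[0.5,0,0,0,0],[0.5,0,0,0,0],[0.5,0,0,0,0]])

```text
time_s: 2.6
tool_pos: [0.5561, -0.0109, 0.2316]
ee_rot: [-180.0, -0.0, 107.5]
ft_force: [0.2, -0.9, 0.2]
gripper_width: 0.0424
grasp_force: 0.0
```

```bash
cat >> h.py <<'E'
def wv(s,c):  # camera pose world
    T=np.eye(4);T[:3,:3]=R.from_euler('xyz',s['ee_rot'],degrees=True).as_matrix();T[:3,3]=s['tool_pos']
    return T@np.array(c['T_tool_cam'])
def wonz(T,c,u,v,z):
    d=T[:3,:3]@np.linalg.inv(c['intrinsics'])@np.array([u,v,1.]);o=T[:3,3];return o+d*(z-o[2])/d[2]
def snap(name,crop=None):
    s=ctrl.get_state();c=ctrl.camera('wrist')
    import pickle;pickle.dump((s,c),open(name+'.pkl','wb'))
    cv2.imwrite(f'pics/{name}.png',cv2.resize(c['image'],(800,600),interpolation=cv2.INTER_CUBIC))
    return s,c
def wproj(T,c,P):
    p=np.linalg.inv(T)@np.append(P,1);q=np.array(c['intrinsics'])@p[:3];return q[:2]/q[2]
E
python3 - <<'E'
from h import *
s,c=snap('w1');print({k:np.round(v,3) for k,v in s.items() if k in('time_s','tool_pos','ee_rot','ft_force','q','gripper_width')})
T=wv(s,c);print(T.round(3)); print([wproj(T,c,p)*800/512 for p in[(.554,-.0095,.113),(.577,-.081,.083),(.554,-.0095,.126)]])
E
```

```text
{'time_s': np.float64(2.6), 'q': array([-1.3566e+01,  6.3380e+00,  9.4550e+01, -1.0000e-03,  7.9139e+01,
       -3.1066e+01]), 'tool_pos': array([ 0.556, -0.011,  0.232]), 'ee_rot': array([-1.79976e+02, -1.30000e-02,  1.07500e+02]), 'ft_force': array([ 0.173, -0.911,  0.188]), 'gripper_width': np.float64(0.042)}
[[ 0.953  0.291  0.079  0.536]
 [ 0.301 -0.92  -0.25   0.053]
 [-0.     0.262 -0.965  0.373]
 [ 0.     0.     0.     1.   ]]
[array([395.25097723, 285.87140782]), array([396.32699888, 378.44806286]), array([395.07587471, 291.40045814])]
```

View pics/w1.png

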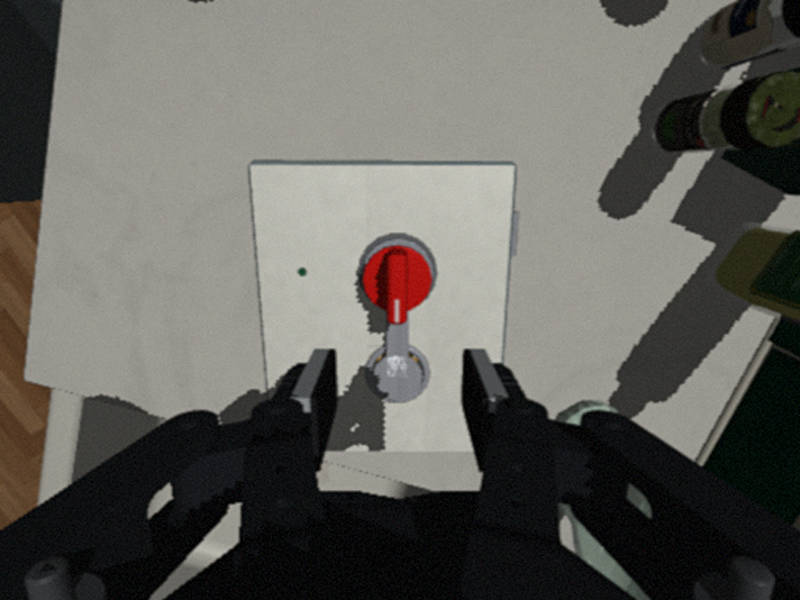

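The wrist view shows the bar from (398,250) to (397,322), the disc centred at (398,277), the cover end at (397,373), and lid corners at (250,163) and (516,163).

```bash
python3 - <<'E'
from h import *
import pickle
s,c=pickle.load(open('w1.pkl','rb'));T=wv(s,c);k=512/800
f=lambda u,v,z:wonz(T,c,u*k,v*k,z)[:2].round(4)
print('bar far end',f(397,322,.126),'near',f(398,250,.126),'disc',f(398,277,.098),'cover end',f(397,373,.083))
a,b=f(250,163,.075),f(516,163,.075);print(a,b,np.linalg.norm(a-b),np.degrees(np.arctan2(*(b-a)[::-1])))
m=(a+b)/2;x=(b-a)/np.linalg.norm(b-a);y=np.array([-x[1],x[0]]);o=m-.105*y
print('box',o,'knob',o+.01*x+.035*y,'hole',o+.01*x-.04*y)
E
```

```text
bar far end [ 0.5606 -0.0267] near [0.5484 0.0138] disc [ 0.5549 -0.0071] cover end [ 0.5762 -0.0769]
[0.4437 0.0306] [0.606  0.0819] 0.1702145117197708 17.540772914590136
box [ 0.55649536 -0.04386779] knob [ 0.55548194 -0.00748135] hole [ 0.57808577 -0.07899405]
```

Emit:
move_arm(series=[[0.4,0.0032,0,0.02,0],[0.4,0,0,0.02,0],[0.4,0,0,0.02,0],[0.4,0,0,0.02,0],[0.4,0,0,0.012,0],[0.4,0,0,0.01,0],[0.4,0,0,0,0],[0,0,0,0,0],[0,0,0,0,0],[0,0,0,0,0]], newtons=60)

```text
time_s: 3.48
tool_pos: [0.5563, -0.0081, 0.1314]
ee_rot: [179.9, 0.1, 107.4]
ft_force: [-0.2, 1.1, 0.1]
gripper_width: 0.0001
grasp_force: 0.0
```

Emit:
move_arm(series=[[0,0,0,0,0],[0,0,0,0,0],[0,0,0,0,0],[0,0,0,0,0],[0,0,0,0,0],[0,0,0,0,0],[0,0,0,0,0],[0,0,0,0,0],[0,0,0,0,0],[0,0,0,0,0]])

```text
time_s: 4.32
tool_pos: [0.5553, -0.0078, 0.1299]
ee_rot: [-180.0, -0.0, 107.3]
ft_force: [-0.5, -0.2, -0.0]
gripper_width: 0.0
grasp_force: 0.0
```

The jaws shut on nothing, so I need to look.

```bash
python3 - <<'E'
from h import *
s=ctrl.get_state();c=ctrl.camera('wrist')
a=c['image'][150:384,130:390]
d=ctrl.camera('side');u=proj(d,[s['tool_pos']])[0].astype(int);print(u)
b=d['image'][u[1]-60:u[1]+57,u[0]-65:u[0]+65]
cv2.imwrite('pics/w2.png',np.hstack([cv2.resize(a,(400,360)),cv2.resize(b,(400,360),interpolation=cv2.INTER_CUBIC)]))
E
```

```text
[266 145]
```

View pics/w2.png

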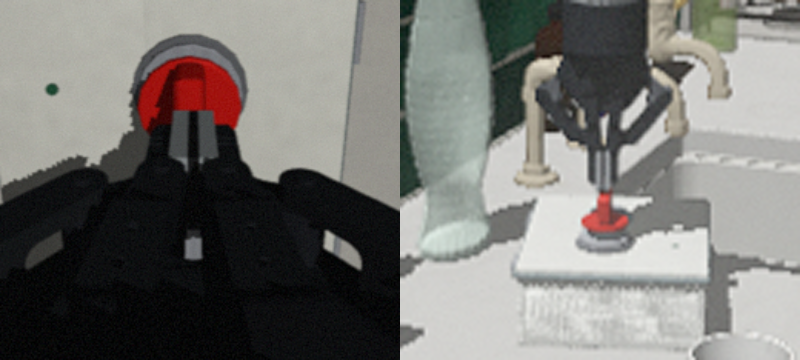

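The closed fingertips seem to sit just above the bar top. I'll open, lower a bit more while watching the force, and close again.

Emit:
move_arm(series=[[0.35,0,0,0,0],[0.35,0,0,0,0],[0.35,0,0,0,0],[0.35,0,0,0,0],[0.35,0,0,0,0],[0.35,0,0,0.003,0],[0.35,0,0,0.003,0],[0.35,0,0,0.003,0],[0.35,0,0,0,0],[0.35,0,0,0,0]])

```text
time_s: 5.25
tool_pos: [0.555, -0.0078, 0.1204]
ee_rot: [-180.0, -0.0, 107.3]
ft_force: [0.1, 0.2, -0.1]
gripper_width: 0.03
grasp_force: 0.0
```

Emit:
move_arm(series=[[0,0,0,0,0],[0,0,0,0,0],[0,0,0,0,0],[0,0,0,0,0],[0,0,0,0,0],[0,0,0,0,0],[0,0,0,0,0],[0,0,0,0,0],[0,0,0,0,0],[0,0,0,0,0]])

```text
time_s: 6.08
tool_pos: [0.5543, -0.0082, 0.1207]
ee_rot: [-179.9, -0.0, 107.4]
ft_force: [-4.2, -3.6, 2.3]
gripper_width: 0.0095
grasp_force: 58.7
```

```bash
python3 - <<'E'
from h import *
s=ctrl.get_state();d=ctrl.camera('side');u=proj(d,[s['tool_pos']])[0];print(u,s['gripper_width'],s['ft_force'])
p=proj(d,[(.555,-.0075,z) for z in(.075,.1,.126)]);print((p-u)*8+[320,240])
u=u.round().astype(int);b=d['image'][u[1]-30:u[1]+30,u[0]-40:u[0]+40]
cv2.imwrite('pics/w3.png',cv2.resize(b,(640,480),interpolation=cv2.INTER_CUBIC))
E
```

```text
[266.47431949 148.26906541] 0.009537014895214533 [-4.17156849 -3.58484499  2.29110816]
[[316.61085201 363.14605083]
 [317.12288085 296.37243238]
 [317.6629034  225.94815881]]
```

View pics/w3.png

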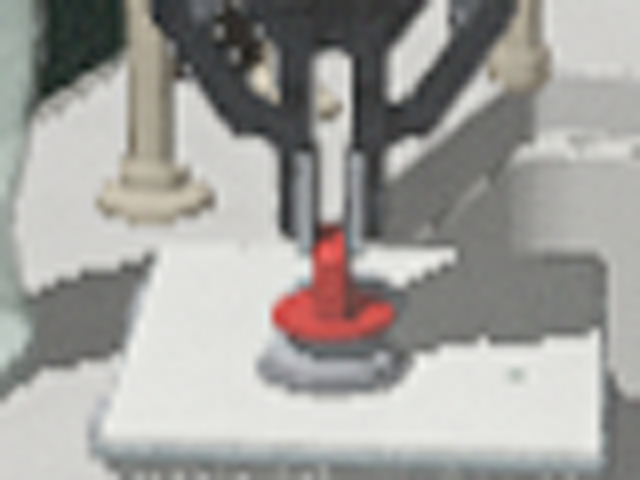

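The tips only overlap the bar's top edge, so they stand about 8 mm ahead of the TCP instead of 25. I'll open, go 9 mm lower and grip again.

Emit:
move_arm(series=[[0.35,0,0,0,0],[0.35,0,0,0,0],[0.35,0,0,0,0],[0.35,0,0,0,0],[0.35,0,0,0,0],[0.35,0,0,0.003,0],[0.35,0,0,0.003,0],[0.35,0,0,0.003,0],[0.35,0,0,0,0],[0.35,0,0,0,0]])

```text
time_s: 6.97
tool_pos: [0.555, -0.0078, 0.1115]
ee_rot: [-180.0, -0.0, 107.3]
ft_force: [0.4, -0.1, -0.4]
gripper_width: 0.0299
grasp_force: 0.0
```

Emit:
move_arm(series=[[0,0,0,0,0],[0,0,0,0,0],[0,0,0,0,0],[0,0,0,0,0],[0,0,0,0,0],[0,0,0,0,0],[0,0,0,0,0],[0,0,0,0,0],[0,0,0,0,0],[0,0,0,0,0]])

```text
time_s: 7.8
tool_pos: [0.5543, -0.0082, 0.1118]
ee_rot: [-179.8, -0.0, 107.3]
ft_force: [-5.6, -2.1, 2.7]
gripper_width: 0.0105
grasp_force: 63.2
```

Emit:
move_arm(series=[[0,0,-0.0007,0.001,0],[0,0,0,0.001,0],[0,0,0,0.001,0],[0,0,0,0.001,0],[0,0,0,0.001,0],[0,0,0,0.001,0],[0,0,0,0.001,0],[0,0,0,0.001,0],[0,0,0,0.001,0],[0,0,0,0.001,0]])

```text
time_s: 8.63
tool_pos: [0.5546, -0.0082, 0.1039]
ee_rot: [-179.9, 0.0, 107.4]
ft_force: [-13.6, -0.1, 21.9]
gripper_width: 0.0104
grasp_force: 65.9
```

Emit:
move_arm(series=[[0,0,-0.001,-0.0005,3],[0,0,0,0,3],[0,0,0,0,3],[0,0,0,0,3],[0,0,0,0,3],[0,0,0,0,3],[0,0,0,0,3],[0,0,0,0,3],[0,0,0,0,3],[0,0,0,0,3]])

```text
time_s: 9.47
tool_pos: [0.555, -0.0083, 0.1042]
ee_rot: [179.8, -0.0, 77.2]
ft_force: [-4.5, 0.5, 9.2]
gripper_width: 0.0102
grasp_force: 64.2
```

Emit:
move_arm(series=[[0,0,0,0.0005,4],[0,0,0,0,4],[0,0,0,0,4],[0,0,0,0,4],[0,0,0,0,4],[0,0,0,0,4],[0,0,0,0,4],[0,0,0,0,4],[0,0,0,0,4],[0,0,0,0,4]])

```text
time_s: 10.3
tool_pos: [0.5557, -0.009, 0.1042]
ee_rot: [179.8, -0.2, 37.2]
ft_force: [-3.0, -0.8, 9.7]
gripper_width: 0.0102
grasp_force: 64.7
```

```bash
python3 - <<'E'
from h import *
s=ctrl.get_state();print(s['ee_rot'],s['ft_force'],s['wrist_torque'],s['tool_pos'])
E
```

```text
[ 1.79761991e+02 -1.59701568e-01  3.71786095e+01] [-2.9944227  -0.78558567  9.68653248] [-0.29209469  0.4968798   0.50878338] [ 0.55573983 -0.00895342  0.10417633]
```

Emit:
move_arm(series=[[0,0,0,-0.002,0],[0,0,0,-0.002,0],[0,0,0,-0.002,0],[0,0,0,-0.002,0],[0.5,0,0,-0.001,0],[0.5,0,0,0,0],[0.5,0,0,0,0],[0.5,0,0,0,0],[0.5,0,0,0,0],[0.5,0,0,-0.01,0]])

```text
time_s: 11.13
tool_pos: [0.5518, -0.0078, 0.1187]
ee_rot: [-179.8, 0.2, 37.3]
ft_force: [-0.3, 0.1, -0.2]
gripper_width: 0.0428
grasp_force: 0.0
```

Emit:
move_arm(series=[[0.5,0,0,-0.02,0],[0.5,0,0,-0.03,0],[0.5,0,0,-0.035,0],[0.5,0,0,-0.02,0],[0.5,0,0,0,-7.1],[0.5,0,0,0,-7.1],[0.5,0,0,0,-7.1],[0.5,0,0,0,-7.1],[0.5,0,0,0,0],[0.5,0,0,0,0]])

```text
time_s: 11.97
tool_pos: [0.5538, -0.0083, 0.2264]
ee_rot: [180.0, -0.0, 65.5]
ft_force: [0.6, -0.7, -1.8]
gripper_width: 0.0426
grasp_force: 0.0
```

```bash
python3 - <<'E'
from h import *
s,c=snap('w4');print(s['ee_rot'],s['tool_pos']);im=c['image'];cv2.imwrite('pics/w4.png',cv2.resize(im[80:320,90:410],(800,600),interpolation=cv2.INTER_CUBIC))
E
```

```text
[ 1.79976260e+02 -1.04277536e-02  6.55413159e+01] [ 0.55375261 -0.00833     0.2264087 ]
```

View pics/w4.png

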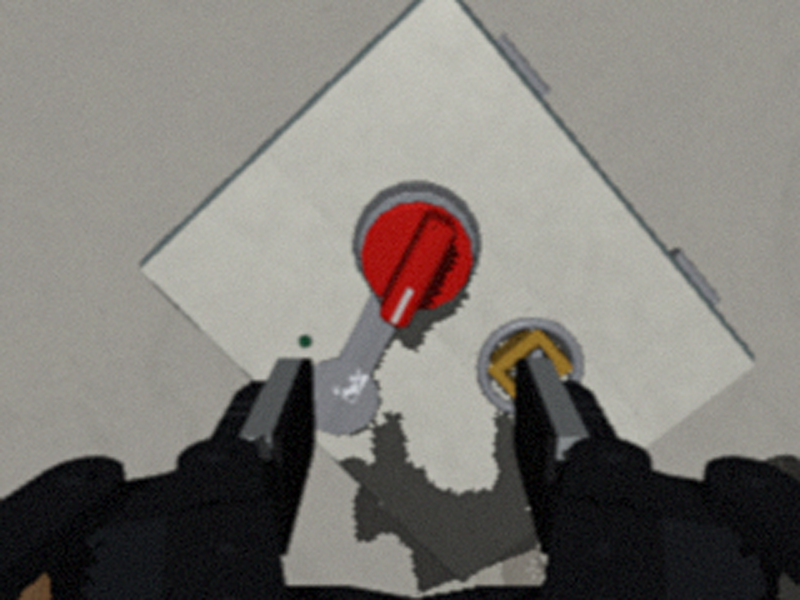

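The cover is swung clear to the front and the brass cylinder ring is at crop position (530,371). Now I'll move to the green key.

Emit:
move_arm(series=[[0.6,0.031,-0.0215,0,0],[0.6,0.031,-0.0215,0,0],[0.6,0.031,-0.0215,0,0],[0.6,0.031,-0.0215,0,0],[0.6,0.031,-0.0215,0,0],[0.6,0.031,-0.0215,0,0],[0.6,0.031,-0.0215,0,0],[0.6,0.031,-0.0215,0,0],[0.6,0,0,0,-4.3],[0.6,0,0,0,-4.3]])

```text
time_s: 12.85
tool_pos: [0.4979, 0.2906, 0.2259]
ee_rot: [-180.0, -0.0, 74.6]
ft_force: [0.5, -0.3, 0.1]
gripper_width: 0.051
grasp_force: 0.0
```

Emit:
move_arm(series=[[0.6,-0.02,0,0,0],[0.6,0,0,0,0],[0.6,0,0,0,0],[0.6,0,0,0,0],[0.6,0,0,0,0],[0.6,0,0,0,0],[0.6,0,0,0,0],[0.6,0,0,0,0],[0.6,0,0,0,0],[0.6,0,0,0,0]])

```text
time_s: 13.68
tool_pos: [0.4934, 0.2692, 0.2259]
ee_rot: [180.0, -0.0, 74.3]
ft_force: [0.9, -0.5, -0.0]
gripper_width: 0.0513
grasp_force: 0.0
```

```bash
python3 - <<'E'
from h import *
import pickle
s,c=pickle.load(open('w4.pkl','rb'));T=wv(s,c)
print('ring',wonz(T,c,302,228.4,.078),'brass corner',wonz(T,c,90+.4*537,80+.4*330,.076))
s,c=snap('w5');print(s['ee_rot'],s['tool_pos']);T=wv(s,c);im=c['image']
print(wproj(T,c,(.5,.2885,.072)))
cv2.imwrite('pics/w5.png',cv2.resize(im[80:320,90:410],(800,600),interpolation=cv2.INTER_CUBIC))
E
```

```text
ring [ 0.57675109 -0.0808524   0.078     ] brass corner [ 0.58662251 -0.06530747  0.076     ]
[ 1.79999628e+02 -3.01626828e-03  7.43395847e+01] [0.49340931 0.26922409 0.22589759]
[256.35195617 157.61515965]
```

View pics/w5.png

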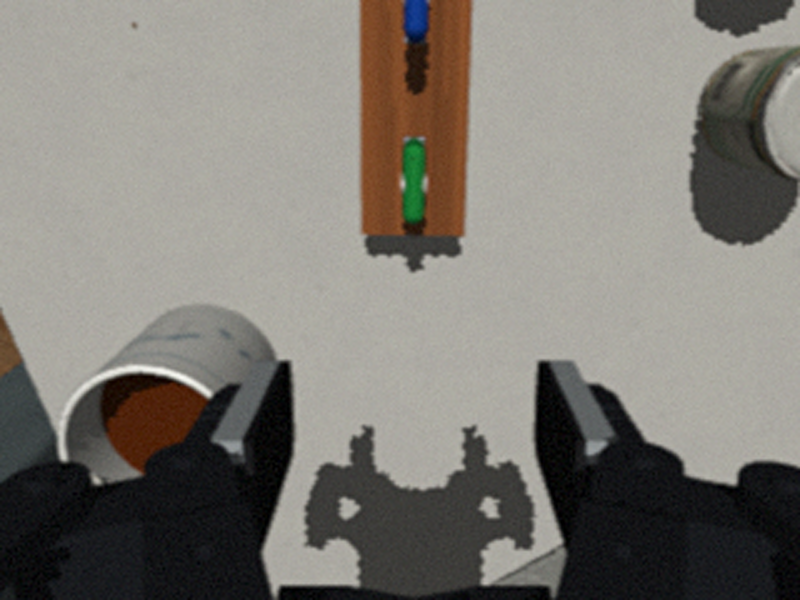

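```bash
python3 - <<'E'
from h import *
import pickle
s,c=pickle.load(open('w5.pkl','rb'));T=wv(s,c)
k=lambda u,v,z:wonz(T,c,90+.4*u,80+.4*v,z)
a,b=k(413,138,.072),k(415,222,.072);print(a,b,(a+b)/2,np.linalg.norm(a-b),np.degrees(np.arctan2(*(a-b)[1::-1])))
print('stand end',k(362,236,.03),k(464,236,.03),'eye',k(414,184,.072))
E
```

```text
[0.50503068 0.31094374 0.072     ] [0.49647426 0.27721256 0.072     ] [0.50075247 0.29407815 0.072     ] 0.03479949222283741 75.76628672684824
stand end [0.46789947 0.2694066  0.03      ] [0.51526207 0.25616527 0.03      ] eye [0.50037242 0.29274024 0.072     ]
```

Emit:
move_arm(series=[[0.5,0.0229,0.0007,0,0],[0.5,0,0,0.03,0],[0.5,0,0,0.03,0],[0.5,0,0,0.03,0],[0.5,0,0,0.025,0],[0.5,0,0,0.02,0],[0.5,0,0,0.015,0],[0.5,0,0,0.01,0],[0.5,0,0,0.005,0],[0.5,0,0,0.003,0]])

```text
time_s: 14.57
tool_pos: [0.5002, 0.291, 0.0576]
ee_rot: [-180.0, 0.0, 74.3]
ft_force: [-0.4, 0.3, 0.0]
gripper_width: 0.0424
grasp_force: 0.0
```

Emit:
move_arm(series=[[0.5,0,0,0.004,0],[0.5,0,0,0.004,0],[0.5,0,0,0,0],[0.5,0,0,0,0],[0.5,0,0,0,0],[0.5,0,0,0,0],[0.5,0,0,0,0],[0.5,0,0,0,0],[0.5,0,0,0,0],[0.5,0,0,0,0]])

```text
time_s: 15.4
tool_pos: [0.5003, 0.291, 0.05]
ee_rot: [180.0, -0.0, 74.3]
ft_force: [0.2, 0.3, 0.6]
gripper_width: 0.0428
grasp_force: 0.0
```

```bash
python3 - <<'E'
from h import *
s=ctrl.get_state();d=ctrl.camera('side');c=ctrl.camera('wrist');print(ctrl.tip_reach,s['tool_pos'],s['ee_rot'])
import pickle;pickle.dump((s,c),open('w6.pkl','wb'))
u=proj(d,[s['tool_pos']])[0];print(u)
u=u.round().astype(int);b=d['image'][u[1]-30:u[1]+30,u[0]-25:u[0]+25]
a=c['image'][120:330,180:340]
cv2.imwrite('pics/w6.png',np.hstack([cv2.resize(b,(400,480),interpolation=cv2.INTER_CUBIC),cv2.resize(a,(366,480),interpolation=cv2.INTER_CUBIC)]))
E
```

```text
0.025 [0.50026846 0.29102015 0.04996745] [ 1.79994561e+02 -4.29121836e-03  7.43427659e+01]
[241.77007365 218.31823127]
```

View pics/w6.png

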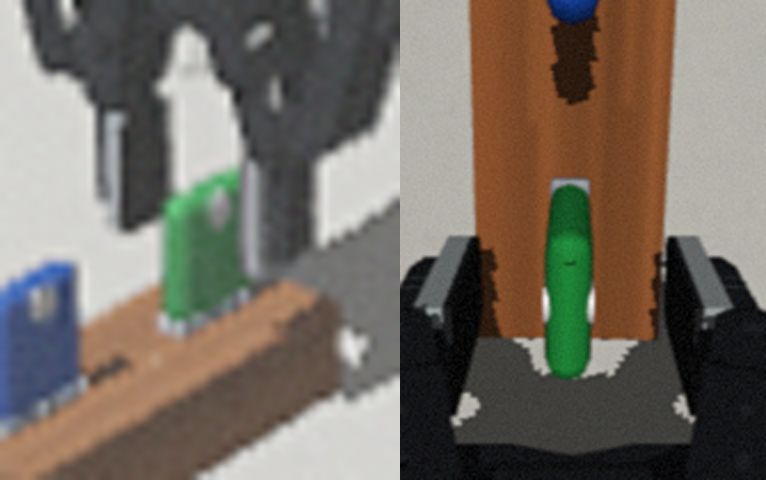

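Emit:
move_arm(series=[[0.5,0,0,0.003,0],[0.5,0,0,0.003,0],[0.5,0,0,0,0],[0,0,0,0,0],[0,0,0,0,0],[0,0,0,0,0],[0,0,0,0,0],[0,0,0,0,0],[0,0,0,0,0],[0,0,0,0,0]], newtons=80)

```text
time_s: 16.33
tool_pos: [0.5003, 0.2911, 0.0441]
ee_rot: [180.0, -0.0, 74.3]
ft_force: [-0.7, 0.3, 2.0]
gripper_width: 0.0086
grasp_force: 78.9
```

Emit:
move_arm(series=[[0,0,0,0,0],[0,0,0,0,0],[0,0,0,-0.003,0],[0,0,0,-0.01,0],[0,0,0,-0.02,0],[0,0,0,-0.03,0],[0,0,0,-0.03,0],[0,0,0,-0.02,0],[0,0,0,-0.02,0],[0,0,0,0,0]])

```text
time_s: 17.17
tool_pos: [0.5032, 0.292, 0.1829]
ee_rot: [179.5, -0.3, 74.3]
ft_force: [1.0, 0.1, 0.4]
gripper_width: 0.0083
grasp_force: 78.6
```

Emit:
move_arm(series=[[0,-0.0336,0.0174,0,0],[0,-0.0336,0.0174,0,0],[0,-0.0336,0.0174,0,0],[0,-0.0336,0.0174,0,0],[0,-0.0336,0.0174,0,0],[0,-0.0336,0.0174,0,0],[0,-0.0336,0.0174,0,0],[0,-0.0336,0.0174,0,0],[0,-0.0336,0.0174,0,0],[0,-0.0336,0.0174,0,0]])

```text
time_s: 18.0
tool_pos: [0.5767, -0.0813, 0.1762]
ee_rot: [-180.0, -0.0, 74.3]
ft_force: [1.1, -0.2, 0.2]
gripper_width: 0.0087
grasp_force: 78.6
```

Emit:
move_arm(series=[[0,0,0,0,-6.84],[0,0,0,0,-6.84],[0,0,0,0,-6.84],[0,0,0,0,-6.84],[0,0,0,0,-6.84],[0,0,0,0,-6.84],[0,0,0,0,-6.84],[0,0,0,0,-6.84],[0,0,0,0,-6.84],[0,0,0,0,-6.84]])

```text
time_s: 18.83
tool_pos: [0.5766, -0.0794, 0.1761]
ee_rot: [-180.0, -0.1, 143.1]
ft_force: [-0.5, -0.2, -0.4]
gripper_width: 0.0088
grasp_force: 78.6
```

Emit:
move_arm(series=[[0,0,0,0,-6.84],[0,0,0,0,-6.84],[0,0,0,0,-6.84],[0,0,0,0,-6.84],[0,0,0,0,-6.84],[0,0,0,0,-6.84],[0,0,0,0,-6.84],[0,0,0,0,-6.84],[0,0,0,0,0],[0,0,0,0,0]])

```text
time_s: 19.67
tool_pos: [0.5767, -0.0794, 0.1763]
ee_rot: [180.0, -0.0, -162.7]
ft_force: [0.7, 0.3, 0.4]
gripper_width: 0.0083
grasp_force: 78.6
```

```bash
python3 - <<'E'
from h import *
import pickle
s,c=pickle.load(open('w6.pkl','rb'));T=wv(s,c)
a,b=[wonz(T,c,253.4,v,.072) for v in(222.8,284)];print(a,b,(a+b)/2,np.linalg.norm(a-b))
s,c=snap('w7');print(s['ee_rot'],s['tool_pos'],s['ft_force'],s['q']);T=wv(s,c)
for z in (.118,.076):print(wproj(T,c,(.577,-.08,z)))
d=ctrl.camera('side');hp=s['tool_pos'];u=proj(d,[(.577,-.08,.11)])[0];print(u,proj(d,[(.577,-.08,.076)])-u);u=u.round().astype(int)
b=d['image'][u[1]-40:u[1]+30,u[0]-30:u[0]+30]
a=c['image'][60:384,100:410]
cv2.imwrite('pics/w7.png',np.hstack([cv2.resize(a,(459,480),interpolation=cv2.INTER_CUBIC),cv2.resize(b,(340,400),interpolation=cv2.INTER_CUBIC)[:].copy() if 0 else cv2.copyMakeBorder(cv2.resize(b,(340,397),interpolation=cv2.INTER_CUBIC),0,83,0,0,cv2.BORDER_CONSTANT)]))
E
```

```text
[0.50450873 0.30949055 0.072     ] [0.49607254 0.27949349 0.072     ] [0.50029063 0.29449202 0.072     ] 0.031160759909192048
[ 1.79970424e+02 -4.49043139e-02 -1.62730928e+02] [ 0.57673651 -0.07940932  0.1763015 ] [0.71119226 0.30155686 0.36260337] [-1.97229622e+01  1.28457887e+01  9.36283411e+01 -3.54062749e-03
  7.35795321e+01 -1.26991020e+02]
[252.98525075 203.84194539]
[253.32075576 188.81833734]
[267.97161061 143.68229771] [[-0.09939736 10.92423705]]
```

View pics/w7.png

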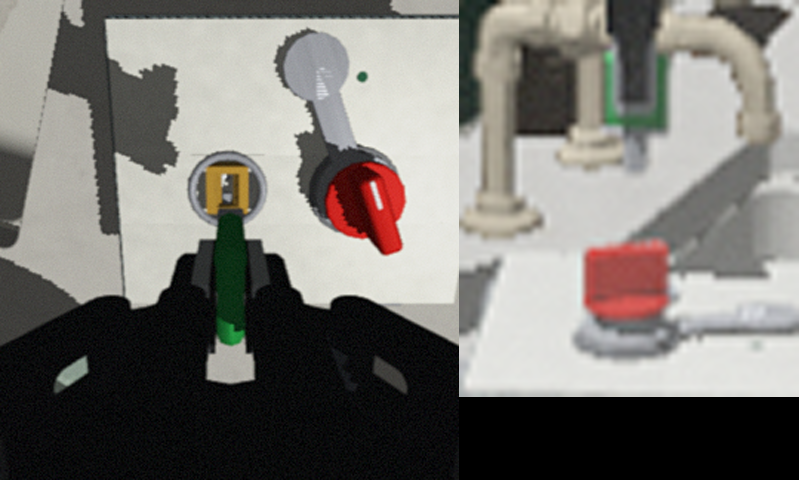

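The key is held straight, with the brass keyway at crop position (228,187) directly ahead and the cover clear. I'll descend to just inside the mouth.

Emit:
move_arm(series=[[0,0,0,0.02,0],[0,0,0,0.02,0],[0,0,0,0.012,0],[0,0,0,0.008,0],[0,0,0,0.003,0],[0,0,0,0.002,0],[0,0,0,0.002,0],[0,0,0,0.002,0],[0,0,0,0,0],[0,0,0,0,0]])

```text
time_s: 20.6
tool_pos: [0.5774, -0.0796, 0.1084]
ee_rot: [-180.0, 0.0, -162.5]
ft_force: [-0.3, 0.9, 0.4]
gripper_width: 0.0086
grasp_force: 78.6
```

Emit:
move_arm(series=[[0,0,0,0.001,0],[0,0,0,0.001,0],[0,0,0,0.0005,0],[0,0,0,0,0],[0,0,0,0,0],[0,0.001,0,0,0],[0,0.001,0,0,0],[0,0.001,0,0,0],[0,0.001,0,0,0],[0,0,0,0,0]])

```text
time_s: 21.43
tool_pos: [0.5731, -0.0808, 0.1054]
ee_rot: [180.0, -0.0, -162.5]
ft_force: [0.8, 0.6, 0.6]
gripper_width: 0.0089
grasp_force: 78.6
```

Emit:
move_arm(series=[[0,0.0005,0,0,0],[0,0.0005,0,0,0],[0,0.0005,0,0,0],[0,0.0005,0,0,0],[0,0.0005,0,0,0],[0,0.0005,0,0,0],[0,0,0,0,0],[0,0,0,0,0],[0,0,0,0,0],[0,0,0,0,0]])

```text
time_s: 22.27
tool_pos: [0.5718, -0.0812, 0.1057]
ee_rot: [-180.0, 0.2, -162.5]
ft_force: [6.4, 2.8, -3.3]
gripper_width: 0.0089
grasp_force: 78.2
```

Emit:
move_arm(series=[[0,-0.0012,0,0,0],[0,0,0,0,0],[0,0,0,0.001,0],[0,0,0,0.001,0],[0,0,0,0.001,0],[0,0,0,0.001,0],[0,0,0,0.001,0],[0,0,0,0.001,0],[0,0,0,0,0],[0,0,0,0,0]])

```text
time_s: 23.1
tool_pos: [0.5724, -0.0815, 0.0998]
ee_rot: [-179.9, 0.1, -162.5]
ft_force: [5.5, 0.9, 2.2]
gripper_width: 0.0087
grasp_force: 78.9
```

Emit:
move_arm(series=[[0,0,0,0.001,0],[0,-0.001,0,0,0],[0,-0.001,0,0,0],[0,-0.001,0,0,0],[0,-0.001,0,0,0],[0,-0.001,0,0,0],[0,-0.001,0,0,0],[0,-0.001,0,0,0],[0,0,0,0,0],[0,0,0,0,0]])

```text
time_s: 23.93
tool_pos: [0.5768, -0.0799, 0.0975]
ee_rot: [180.0, -0.2, -162.5]
ft_force: [-2.9, -5.4, 0.6]
gripper_width: 0.0084
grasp_force: 78.7
```

Emit:
move_arm(series=[[0,-0.0005,-0.0005,0,0],[0,-0.0005,0,0,0],[0,-0.0005,0,0,0],[0,-0.0005,0,0,0],[0,0,0,0,0],[0,0,0,0,0],[0,0,0,0,0],[0,0,0,0,0],[0,0,0,0,0],[0,0,0,0,0]])

```text
time_s: 24.77
tool_pos: [0.5788, -0.0793, 0.0974]
ee_rot: [179.9, -0.2, -162.5]
ft_force: [-3.3, -4.7, 0.2]
gripper_width: 0.0087
grasp_force: 78.7
```

Emit:
move_arm(series=[[0,0,0,0.001,0],[0,0,0,0.001,0],[0,0,0,0.001,0],[0,0,0,0.001,0],[0,0,0,0,0],[0,0,0,0,0],[0,0,0,0,0],[0,0,0,0,0],[0,0,0,0,0],[0,0,0,0,0]])

```text
time_s: 25.6
tool_pos: [0.58, -0.0789, 0.0941]
ee_rot: [180.0, -0.0, -162.5]
ft_force: [-2.7, -4.6, -1.0]
gripper_width: 0.0083
grasp_force: 78.7
```

Emit:
move_arm(series=[[0,0,-0.0005,0.001,0],[0,0,0,0.001,0],[0,0,0,0.001,0],[0,0,0,0.001,0],[0,0,0,0.001,0],[0,0,0,0,0],[0,0,0,0,0],[0,0,0,0,0],[0,0,0,0,0],[0,0,0,0,0]])

```text
time_s: 26.43
tool_pos: [0.5805, -0.0791, 0.09]
ee_rot: [180.0, -0.0, -162.5]
ft_force: [-4.6, 0.3, 5.1]
gripper_width: 0.0088
grasp_force: 79.7
```

Emit:
move_arm(series=[[0,0,0,0.0005,0],[0,0.001,0,0.0005,0],[0,0.001,0,0,0],[0,0.001,0,0,0],[0,0.001,0,0,0],[0,0,0,0.0005,0],[0,0,0,0,0],[0,0,0,0,0],[0,0,0,0,0],[0,0,0,0,0]])

```text
time_s: 27.27
tool_pos: [0.5789, -0.0802, 0.09]
ee_rot: [-179.9, 0.3, -162.5]
ft_force: [-0.5, 2.1, 8.7]
gripper_width: 0.0087
grasp_force: 80.0
```

```bash
python3 - <<'E'
from h import *
for i in range(2):
    s=ctrl.get_state();print(*[np.round(s[k],4) for k in('tool_pos','ee_rot','ft_force','wrist_torque','gripper_width')]);ctrl.camera('side')
E
```

```text
[ 0.5789 -0.0802  0.09  ] [-179.9343    0.2937 -162.5407] [-0.4658  2.0945  8.6797] [ 0.3483  0.186  -0.0061] 0.0087
[ 0.5789 -0.0802  0.09  ] [-179.9353    0.2925 -162.5446] [-0.7411  1.6147  8.5991] [0.3602 0.2789 0.0118] 0.0086
```

Emit:
move_arm(series=[[0,0.001,0,-0.0008,0],[0,0.0015,0,0,0],[0,0,0,0,0],[0,0,0,0,0],[0,0,0,0,3],[0,0,0,0,3],[0,0,0,0,3],[0,0,0,0,3],[0,0,0,0,3],[0,0,0,0,0]])

```text
time_s: 28.2
tool_pos: [0.5759, -0.0818, 0.09]
ee_rot: [-179.9, 0.2, -177.7]
ft_force: [1.7, 0.1, 4.9]
gripper_width: 0.0088
grasp_force: 79.6
```

```bash
python3 - <<'E'
from h import *
s=ctrl.get_state();print(*[np.round(s[k],4) for k in('tool_pos','ee_rot','ft_force','wrist_torque','gripper_width','time_s')])
E
```

```text
[ 0.5759 -0.0818  0.09  ] [-179.9441    0.2319 -177.6749] [1.6672 0.1394 4.9072] [ 0.0807 -0.2315  0.0141] 0.0088 28.2
```

Emit:
move_arm(series=[[0,0,0,0,4],[0,0,0,0,4],[0,0,0,0,4],[0,0,0,0,4],[0,0,0,0,4],[0,0,0,0,4],[0,0,0,0,4],[0,0,0,0,4],[0,0,0,0,4],[0,0,0,0,4]])

```text
time_s: 29.03
tool_pos: [0.5759, -0.0814, 0.09]
ee_rot: [179.9, 0.2, 142.3]
ft_force: [1.3, 0.8, 6.0]
gripper_width: 0.0089
grasp_force: 79.6
```

```bash
python3 - <<'E'
from h import *
s=ctrl.get_state();print(*[np.round(s[k],4) for k in('tool_pos','ee_rot','ft_force','wrist_torque','gripper_width','time_s')])
E
```

```text
[ 0.5759 -0.0814  0.09  ] [179.863    0.1848 142.261 ] [1.3063 0.8494 6.0043] [ 0.4097 -0.3025  0.0393] 0.0089 29.0333
```

Smooth. I'll go on to about 101° in total.

Emit:
move_arm(series=[[0,0,0,0,5],[0,0,0,0,5],[0,0,0,0,5],[0,0,0,0,5],[0,0,0,0,5],[0,0,0,0,5],[0,0,0,0,5],[0,0,0,0,5],[0,0,0,0,5],[0,0,0,0,1.5]])

```text
time_s: 29.87
tool_pos: [0.5761, -0.0811, 0.09]
ee_rot: [179.7, 0.0, 95.7]
ft_force: [2.9, 2.4, 5.6]
gripper_width: 0.009
grasp_force: 79.5
```

```bash
python3 - <<'E'
from h import *
s=ctrl.get_state();print(*[np.round(s[k],4) for k in('tool_pos','ee_rot','ft_force','wrist_torque','gripper_width','time_s')])
c=ctrl.camera('wrist');d=ctrl.camera('side')
u=proj(d,[(.576,-.081,.09)])[0].round().astype(int);b=d['image'][u[1]-35:u[1]+35,u[0]-30:u[0]+30]
a=c['image'][60:384,100:410]
cv2.imwrite('pics/w8.png',np.hstack([cv2.resize(a,(459,480),interpolation=cv2.INTER_CUBIC),cv2.copyMakeBorder(cv2.resize(b,(340,397),interpolation=cv2.INTER_CUBIC),0,83,0,0,cv2.BORDER_CONSTANT)]))
E
```

```text
[ 0.5761 -0.0811  0.09  ] [1.797354e+02 9.200000e-03 9.574210e+01] [2.8783 2.3521 5.5717] [ 0.4305 -0.4771  0.1033] 0.009 29.8667
```

View pics/w8.png

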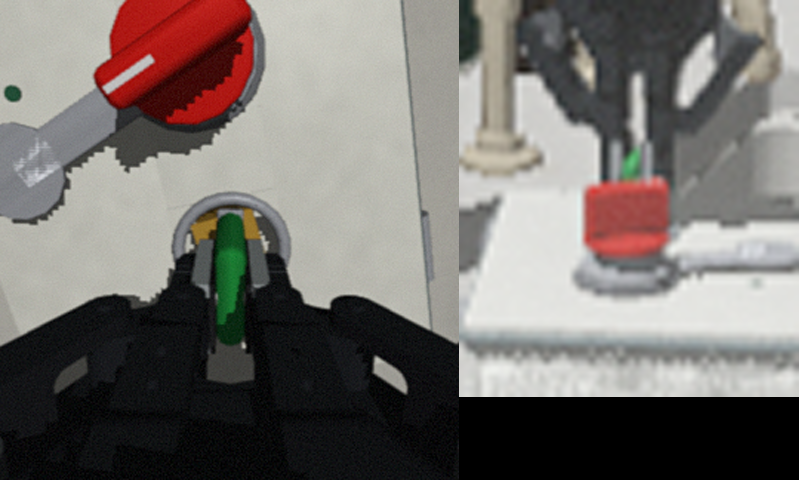

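Emit:
move_arm(series=[[0,0,0,0,1],[0,0,0,0,0.5],[0,0,0,0,0],[0,0,0,0,0],[0,0,0,0,0],[0,0,0,0,0],[0,0,0,0,0],[0,0,0,0,0],[0,0,0,0,0],[0,0,0,0,0]])

```text
time_s: 30.8
tool_pos: [0.5761, -0.0811, 0.09]
ee_rot: [179.7, 0.0, 94.5]
ft_force: [3.0, 2.2, 5.4]
gripper_width: 0.0088
grasp_force: 79.5
```

```bash
python3 - <<'E'
from h import *
s=ctrl.get_state();print(*[np.round(s[k],4) for k in('tool_pos','ee_rot','ft_force','wrist_torque','gripper_width','grasp_force')])
E
```

```text
[ 0.5761 -0.0811  0.09  ] [1.797311e+02 4.000000e-03 9.446260e+01] [2.9862 2.2498 5.4341] [ 0.4818 -0.4759  0.1246] 0.0088 79.533
```

```bash
python3 -c "
from workcell import ctrl
print(ctrl.sign_off())"
```

```text
the job is handed in; nothing more can be done
None
```

I've handed the job in with the lock open: the cover is swung clear, the green key is fully home, turned a little over a quarter turn clockwise, and still gripped and held there. The cylinder's angle is inferred from the wrist turn and the spring torque, since no sensor reads it directly.

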